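# Seat the colour standard in the oil meter's light path

## Task

Do the morning check of the fryer-oil colour meter: take the red-capped amber standard from the tray, holding it only by its frosted sides or its cap, and press it gently down into the cell holder, fully home, with its clear faces looking along the light path (one to the lamp, one to the detector). Let go of it, then press the blue read key right down and leave the key free again. It is glass and the holder is only roughly placed along its rail, so feel your way, and leave everything else on the counter alone.

Things in the scene. Friction and masses are not known exactly. Their poses are not given: they have to be found in the camera images.
- amber_cell: Red-capped amber colour standard: solid glass block 25 x 25 x 64 mm with a round red cap (22 mm across, 12 mm high) on top, 76 mm in all, about 0.1 kg, standing on the tray. Origin: centre of its underside; z up. Its two clear faces look along its own +y and -y. Its +x and -x sides are frosted top to bottom: hold it there, or by the cap.
- amber_cell_windows: The amber cell's two clear panes, 20 mm wide, on its +y and -y faces, 27 to 61 mm above its underside (0.3 mm proud; below them the block is frosted all round). Same origin and axes as the amber cell. Fingers must keep off them.
- meter: Oil colour meter, fixed, 150 (x) x 324 (y) mm. Origin: centre of its underside on the counter; x across the light path, y along it, z up. White lamp tower at +y, white detector tower at -y, tops 95 mm above the counter, inner faces 82 mm either side of the middle. Between them an open bay (no walls at -x and +x) with a black deck and a dark steel cell holder on a rail along y.
- bay_mid (a point): Middle of the bay, on the deck (30 mm above the counter), axes as the meter's. The holder stands square to the meter, 50 (x) x 44 (y) mm outside, flat rim 30 mm above the deck, centred here in x; but in y it was clamped hard anywhere up to 22 mm either side of this point, and nothing measures where: find it by touch or eye. Foot flanges 4 mm high stick out 4 mm at its y sides.
- light_path (a point): Point under the middle of the light path at the level of the holder's cup floor, 36 mm above the counter, 24 mm below its rim. Axes as the meter's: y along the light path. A seated cell's underside centre is at x = 0, z = 0 here, at the holder's own y. The cup is 27 mm wide in y (1 mm play each side, a 1.5 mm wider step in its top 3 mm).
- beam_mid (a point): Middle of the light beam, 78 mm above the counter. In the cup a leaf spring at its +x side, flared at the top, reaches 1.5 mm into the cell's place, gives 4.5 mm, and holds the cell with about 3 N against the flat wall at -x. It rubs: the cell hangs where it is let go and needs a push of about 3 to 8 N all the way down, until it is felt to meet the floor, a rubber pad giving 1 mm per 6 N.
- read_key (a joint): Travel of the blue read key on top of the detector tower: 0 = up, 0.006 m = fully down. Sprung: fully down takes about 5 N, and it comes back up by itself.
- read_key_top (a point): Centre of the top of the blue read key, 24 mm across. Pressed straight down.
- pale_cell: White-capped pale yellow standard of the same shape and size, on the tray; leave alone. Origin: centre of underside.
- dark_cell: Black-capped dark brown standard of the same shape and size, on the tray; leave alone. Origin: centre of underside.
- oil_bottle: Amber oil bottle, 64 mm across, 190 mm high. Origin: centre of underside.
- mug: White mug, 80 mm across, 90 mm high. Origin: centre of underside.
- sugar_jar: Glass jar with steel lid, 70 mm across, 100 mm high. Origin: centre of underside.
- tongs: Steel bread tongs with black tips, about 200 mm long, lying flat, 14 mm high. Origin: under their middle.
- plate: White plate, 150 mm across, 18 mm high. Origin: centre of underside.
- dish: Small blue bowl, 100 mm across, 45 mm high. Origin: centre of underside.
- tray: Grey plastic tray, fixed, 270 x 100 mm, rim 14 mm high, its floor 4 mm above the counter; the three cells stand on it about 90 mm apart in any order, each turned at random. Origin: centre of underside; x along its length.
Not all that is in view belongs to the job. Leave any green or turquoise look-alike of the amber_cell alone.

How it is judged:
On the way, in this order (a step that is already met when the one before it is completed fails the run):
1. The amber cell is fully home in the holder, clear faces along the light path, and let go (x of amber_cell in the frame of light_path between -0.0025 and 0.0025 m and y of amber_cell in the frame of light_path between -0.03 and 0.03 m and z of amber_cell in the frame of light_path between -0.003 and 0.002 m and angle between amber_cell's own z axis and vertical below 0.06 rad and angle between the y axis of amber_cell and the y axis of light_path, either way round below 0.07 rad and contact force between the fingers and amber_cell below 0.1 N), for 0.2 s.
2. With the cell seated, the read key is pressed right down (all of step 1 and value of joint read_key above 0.0045 m), for 0.05 s.
At the end, for the whole second after the job is handed in: Amber cell home in the holder: underside no more than 2 mm above the cup floor, within 2.5 mm of the light path sideways, upright within 0.06 rad, clear faces within 0.07 rad of the light path (either way round), let go, at rest; read key up again (under 1.5 mm) (all of step 1 and linear speed of amber_cell below 0.01 m/s and angular speed of amber_cell below 0.1 rad/s and value of joint read_key below 0.0015 m); the robot touches nothing.
It fails at once if The glass cell is pressed against the meter or its holder with more than 30 N (contact force between amber_cell and meter above 30 N).
It fails at once if The fingers press on the cell's clear panes (more than 1 N) (contact force between the fingers and amber_cell_windows above 1 N).
It fails at once if The robot pushes on the meter or its holder with more than 40 N (contact force between any of the arm, the fingers and meter above 40 N).
It fails at once if Something else on the counter is moved more than 20 mm (distance of any of pale_cell, dark_cell, oil_bottle, mug, sugar_jar, tongs, plate, dish from where it was at the start of the episode above 0.02 m).
It fails at once if One of the other standards is knocked over (angle between any of pale_cell, dark_cell's own z axis and vertical above 0.3 rad).
It also fails if it takes over 64 s, if anything falls off the work surface, if the arm or the gripper's body presses on something with over 40 N, if the wrist force passes 120 N, or if a joint passes its speed limit or range.

## Robot

A 7-joint arm with a two-finger parallel gripper is mounted at the origin on the work surface. World frame = base frame: x ahead of the robot, y to its left, z up, the work surface at z = 0. Lengths are in m, angles in rad, forces in N, time in s.
With the tool pointing down it reaches from about 0.425 to 0.875 m from the base axis. Payload 4.7 kg.
Tool frame: the origin (TCP) lies on the centre line of the jaws, within the pads' length; the fingertips stand 17 mm ahead of it and the grasp point (between the pads) lies 2 mm behind it; z points along the fingers, y is the line along which they close (so a half turn about z gives the same grasp; the last joint's range is limited). The gripper opens to 85 mm and grips with 20 to 120 N. Pads are 22 mm wide; open, the fingers measure 114 mm over their backs; the gripper's body (76 mm by 85 mm) begins 54 mm behind the grasp point. The pads swing forward as they close: fully open they stand 13 mm farther back than shut.
Start: joints at [-1.312, 0.321, -0.07, 1.45, 0.023, 1.371, -0.057], TCP at [0.158, 0.631, 0.248] pointing down, gripper open.
Joint ranges: [-2.86, 2.86], [-0.3, 2.09], [-1.38, 1.24], [0.06, 2.45], [-1.56, 4.7], [0.09, 2.05], [-2.69, 2.69]. Speed limits (rad/s): [2.57, 2.57, 3.14, 3.14, 3.14, 3.14, 3.14].

## Interface

Orientations are given as a unit quaternion [w, x, y, z].
In Python, from rig import r gives the robot as it stands.
- The arm moves only by the shell command python3 -m jog 'ROWS' [FORCE]. ROWS is JSON, one flat list of numbers, 7 for each row, row after row: the finger opening in m, from 0 to 0.0854, then the shift along the tool's x, y, z in m, then the turn, a rotation vector about the tool's x, y, z in rad. In form: [gripper, dx, dy, dz, rx, ry, rz, gripper, dx, dy, dz, rx, ry, rz, ...]. A call has 1 to 8 rows; each row is the pose to reach, as a shift and turn from the pose commanded when the call began, along the tool's axes at that moment; what a row does not reach only later rows make up. A row lasts 1/10 s, in which the tool goes at most 50 mm and 8.59 degrees, less where a joint would pass 70% of its speed; a pose out of reach is approached as far as the arm can. A call with a gripper value outside its range is refused whole. The fingers move at their own pace and stop on an object; FORCE is the grip in N (left out, the last holds). Time passes only in rows, so rows that repeat a pose let the fingers close. It gives the time, the measured TCP pose, the force, the opening and the grip force at its end, in the units of the state.
- r.sense(): the state, without advancing time (a new reading comes with each control period).
- r.capture(name): name is "scene" or "top" or "wrist"; returns a dict with "color" (384x512x3 uint8, red, green, blue), "depth" (384x512 float32, m along the optical axis (not along the pixel's ray), 0 where there is no reading), "mtx" (3x3 intrinsics, pixels), "cam_to_world" (4x4, takes a point from camera to world coordinates). Camera axes: x right, y down, z forward; pixel columns grow to the right and rows downward; lengths in m; the calibration is good to about 2 mm. A picture is of the moment at which its call begins.
- r.hand_in(): hands the job in; it is judged then, once.
The state is a dict: "time": time; "joint_pos": joint angles; "qd": joint speeds; "joint_torque": joint torques, N m; "position": TCP position; "tcp_rot": TCP orientation; "ft_force": force on the tool from outside, world axes, zero at the start; "torque": the same for the moment, N m; "opening": opening from 0.0 (shut) to 1.0 (fully open); "grasp_force": force on a finger pad.
Only numpy, scipy, OpenCV 4.12 (cv2) and the standard library are available. Lean on these libraries where they do the work, as an engineer would, in place of code of your own. Each camera call takes 0.05 s, during which the arm holds its last target. There are 200 camera calls.

## Working session

There is one attempt and no reset: what is moved stays moved. The work goes in short steps, Python scripts to look and compute and a shell command to move; the robot and the scene stay as the last step left them, time stands still between calls to the robot, and variables do not carry over. Pictures are saved under pics/ and viewed, at most 10 in all, crops included, and the job is handed in when it is done.

```bash
ls; mkdir -p pics; python3 - <<'E'
from rig import r
import cv2,numpy as np
s=r.sense();print(s)
a=r.capture("scene");b=r.capture("top")
np.savez("c0.npz",**{n+k:v[k] for n,v in(("s",a),("t",b)) for k in v if k in("color","depth","mtx","cam_to_world")})
for n,c in(("scene",a),("top",b)):
    cv2.imwrite(f"pics/{n}0.png",cv2.resize(c["color"][:,:,::-1],(800,600)))
    print(n,c["mtx"].round(1).tolist(),c["cam_to_world"].round(3).tolist())
E
```

```text
pics
{'time': 0.0, 'joint_pos': array([-1.31190397,  0.32179272, -0.07009891,  1.45168887,  0.02257603,
        1.37079024, -0.05687426]), 'qd': array([-0.00035344,  0.0014204 , -0.00074213, -0.00026668,  0.00071918,
       -0.0011202 , -0.0004304 ]), 'joint_torque': array([-1.15186217e-04, -4.93581140e+01, -3.82658523e-01, -3.14330506e+01,
        1.27602130e-02,  1.15956244e-02, -2.72969231e-05]), 'position': array([0.15743699, 0.63011966, 0.24723627]), 'tcp_rot': array([-8.00170571e-05,  1.22058353e-01,  9.92522475e-01, -9.42733845e-04]), 'ft_force': array([ 0.28313324, -0.02357755,  0.01479128]), 'torque': array([-0.03376233,  0.01428218,  0.00155408]), 'grasp_force': 0.0, 'opening': 0.9980094881245662}
scene [[491.0, 0.0, 242.8], [0.0, 491.0, 187.7], [0.0, 0.0, 1.0]] [[-0.221, 0.706, -0.672, 1.455], [0.975, 0.169, -0.144, 0.195], [0.012, -0.687, -0.726, 1.119], [0.0, 0.0, 0.0, 1.0]]
top [[381.6, 0.0, 253.7], [0.0, 381.6, 187.1], [0.0, 0.0, 1.0]] [[-0.01, -0.992, 0.127, 0.37], [-1.0, 0.008, -0.015, 0.001], [0.014, -0.127, -0.992, 1.271], [0.0, 0.0, 0.0, 1.0]]
```

View pics/scene0.png

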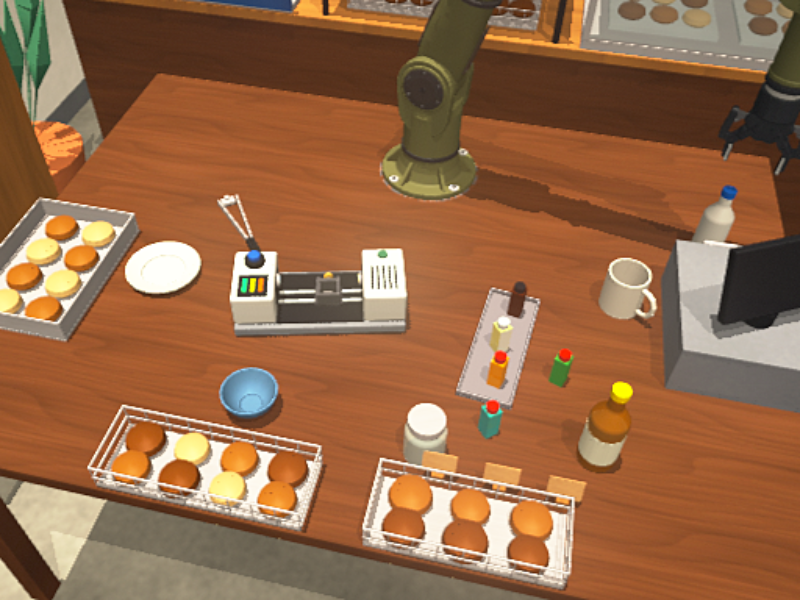

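View pics/top0.png

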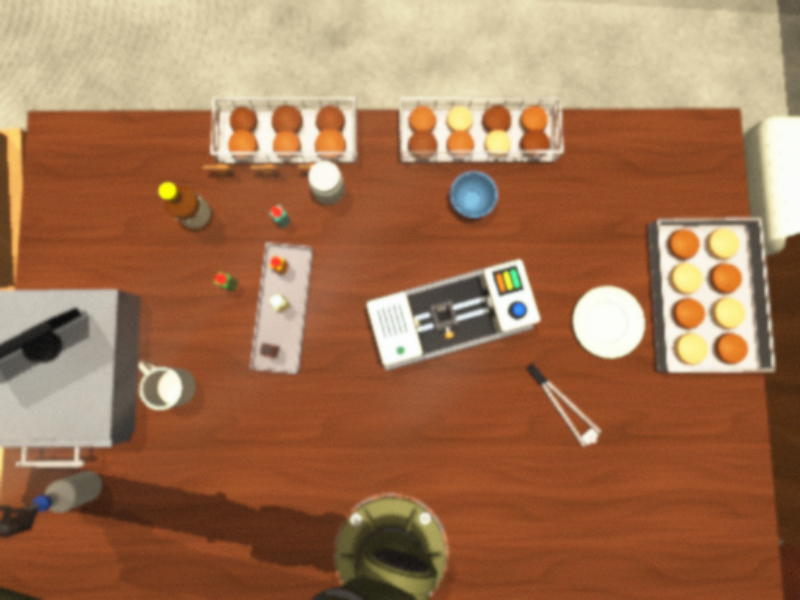

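Red-capped candidates in the scene picture (800x600): an amber cell at (498,370) on the tray, a green one at (562,368) and a turquoise one at (490,420), both off the tray. The other tray cells are pale (501,335) and dark (517,298). I choose the amber one at (498,370), which is (278,264) in the top picture. The meter is at (455,313) in the top picture, with the blue key at (517,310).

```bash
cat > h.py <<'E'
import numpy as np,cv2
from scipy.spatial.transform import Rotation as R
def pts(c):
    d=c["depth"];v,u=np.indices(d.shape);K=c["mtx"]
    p=np.stack([(u-K[0,2])/K[0,0]*d,(v-K[1,2])/K[1,1]*d,d],-1)
    T=c["cam_to_world"];return p@T[:3,:3].T+T[:3,3]
def ray(c,u,v,z):
    K=c["mtx"];T=c["cam_to_world"]
    d=T[:3,:3]@np.array([(u-K[0,2])/K[0,0],(v-K[1,2])/K[1,1],1]);o=T[:3,3]
    return o+d*(z-o[2])/d[2]
def hsv(c): return cv2.cvtColor(c["color"],cv2.COLOR_RGB2HSV)
def blobs(m,mn=6):
    n,l,s,ce=cv2.connectedComponentsWithStats(m.astype(np.uint8))
    return [(ce[i],s[i,4],l==i) for i in range(1,n) if s[i,4]>=mn]
def rot(s):
    q=s["tcp_rot"];return R.from_quat([q[1],q[2],q[3],q[0]])
E
python3 - <<'E'
from h import *
z=np.load("c0.npz")
for n in "ts":
    c={k:z[n+k] for k in("color","depth","mtx","cam_to_world")}
    H=hsv(c);P=pts(c);ok=c["depth"]>0
    red=((H[...,0]<5)|(H[...,0]>174))&(H[...,1]>200)&(H[...,2]>120)
    for ce,a,m in blobs(red):
        q=P[m&ok]; print(n,"red",ce.round(1),a,"ray.08",ray(c,*ce,.08).round(3),"depth",np.median(q,0).round(3) if len(q) else 0)
    blue=(H[...,0]>100)&(H[...,0]<130)&(H[...,1]>150)&(H[...,2]>60)
    for ce,a,m in blobs(blue,20):
        q=P[m&ok]; print(n,"blue",ce.round(1),a,"ray.1",ray(c,*ce,.105).round(3),"depth",np.median(q,0).round(3))
    x=P[...,0];y=P[...,1]
    tw=ok&(abs(P[...,2]-.095)<.007)&(x>.4)&(x<.75)&(y<.15)&(y>-.3)
    for ce,a,m in blobs(tw,60):
        rc=cv2.minAreaRect((P[m][:,:2]*1000).astype(np.float32)); print(n,"tower",a,rc,np.median(P[m][:,2]))
    lo=ok&(P[...,2]>.012)&(P[...,2]<.11)&(x>.4)&(x<.75)&(y<.15)&(y>-.3)
    for ce,a,m in blobs(lo,300):
        print(n,"all",a,cv2.minAreaRect((P[m][:,:2]*1000).astype(np.float32)))
E
```

```text
t red [176.3 134.7] 12 ray.08 [0.693 0.229 0.08 ] depth [0.694 0.23  0.074]
t red [176.2 167.3] 11 ray.08 [0.588 0.227 0.08 ] depth [0.588 0.228 0.078]
t red [141.  178.1] 14 ray.08 [0.554 0.337 0.08 ] depth [0.555 0.339 0.074]
t blue [331.5 197.7] 51 ray.1 [ 0.485 -0.256  0.105] depth [ 0.483 -0.254  0.115]
t blue [ 27.5 321.7] 34 ray.1 [0.128 0.649 0.105] depth [0.142 0.613 0.169]
t tower 81 ((739.7778930664062, 124.98306274414062), (19.54538345336914, 47.46143341064453), 2.4455318450927734) 0.09791939648572501
t tower 899 ((512.6065063476562, -242.16293334960938), (129.35739135742188, 84.2992935180664), 15.525616645812988) 0.09429603070626413
t tower 960 ((451.8712463378906, -12.537506103515625), (126.7272720336914, 85.42711639404297), 15.633703231811523) 0.09421915106076117
t all 4408 ((481.6972351074219, -128.10133361816406), (149.998046875, 324.74798583984375), 15.259305953979492)
s red [361.4 226.8] 43 ray.08 [0.562 0.336 0.08 ] depth [0.559 0.337 0.075]
s red [320.1 227.7] 37 ray.08 [0.591 0.227 0.08 ] depth [0.591 0.227 0.08 ]
s red [315.  260.2] 45 ray.08 [0.7   0.226 0.08 
[... 200 characters left out ...]
162.8] 37 ray.1 [ 0.474 -0.262  0.105] depth [ 0.485 -0.255  0.118]
s tower 765 ((516.5999145507812, -244.92202758789062), (130.56527709960938, 87.08850860595703), 14.005725860595703) 0.09679342459781903
s tower 818 ((456.9993591308594, -15.212493896484375), (127.90027618408203, 88.77790069580078), 11.310502052307129) 0.09585973010730509
s tower 72 ((741.2213745117188, 124.17254638671875), (50.997581481933594, 17.248647689819336), 89.95870971679688) 0.09969249319990381
s all 4926 ((483.8432922363281, -131.983154296875), (157.23731994628906, 325.271240234375), 14.675397872924805)
s all 562 ((717.6032104492188, -187.65298461914062), (64.19620513916016, 100.37366485595703), 0.36476364731788635)
```

```bash
python3 - <<'E'
from h import *
z=np.load("c0.npz")
c={k:z["t"+k] for k in("color","depth","mtx","cam_to_world")}
P=pts(c);x,y,h=P[...,0],P[...,1],P[...,2]
for X in np.arange(.1,.6,.1):
    print(round(X,1),[round(float(h[(abs(x-X)<.05)&(abs(y-Y)<.05)].max(initial=-1)),2) for Y in np.arange(.1,.75,.1)])
s={k:z["s"+k] for k in("color",)}["color"][190:290,270:400,::-1]
cv2.imwrite("pics/crop.png",cv2.resize(s,None,fx=5,fy=5,interpolation=cv2.INTER_CUBIC))
from scipy.spatial.transform import Rotation as R
from rig import r
print(rot(r.sense()).as_matrix().round(3))
E
```

```text
0.1 [0.48, 0.01, 0.01, 0.65, 0.01, 0.35, 0.01]
0.2 [0.01, 0.01, 0.01, 0.65, 0.11, 0.35, 0.11]
0.3 [0.01, 0.01, 0.01, 0.09, 0.12, 0.12, 0.12]
0.4 [0.01, 0.08, 0.08, 0.09, 0.12, 0.28, 0.23]
0.5 [0.01, 0.08, 0.08, 0.06, 0.11, 0.28, 0.12]
[[-0.97   0.242 -0.   ]
 [ 0.242  0.97  -0.002]
 [-0.    -0.002 -1.   ]]
```

View pics/crop.png

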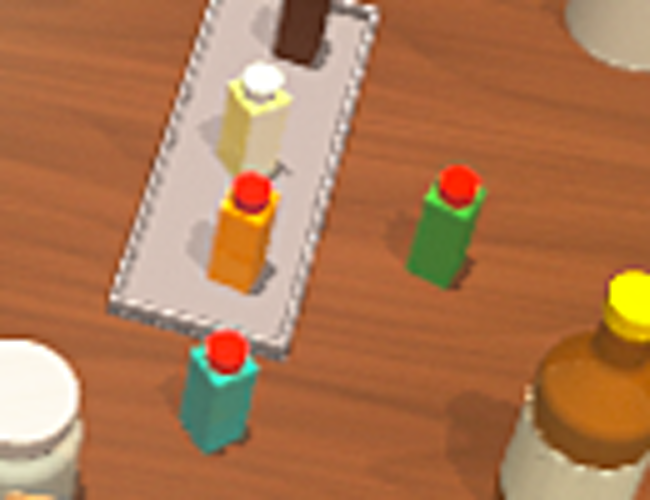

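The crop shows the amber cell with its red cap at (250,190) standing on the tray. The green (460,190) and turquoise (226,352) ones are off it.

```bash
python3 -m jog '[0.085,-0.416,-0.287,0,0,0,0, 0.085,-0.416,-0.287,0,0,0,0, 0.085,-0.416,-0.287,0,0,0,0, 0.085,-0.416,-0.287,0,0,0,0, 0.085,-0.416,-0.287,0,0,0,0, 0.085,-0.416,-0.287,0,0,0,0, 0.085,-0.416,-0.287,0,0,0,0, 0.085,-0.416,-0.287,0,0,0,0]'
```

```text
time: 0.9
position: [0.4228, 0.3286, 0.2481]
tcp_rot: [-0.0, 0.122, 0.993, 0.0]
ft_force: [0.7, 0.2, -0.3]
opening: 0.999
grasp_force: 0.0
```

```bash
python3 -m jog '[0.085,-0.17,-0.06,0,0,0,0, 0.085,-0.17,-0.06,0,0,0,0, 0.085,-0.17,-0.06,0,0,0,0, 0.085,-0.17,-0.06,0,0,0,0, 0.085,-0.17,-0.06,0,0,0,0, 0.085,-0.17,-0.06,0,0,0,0]'
python3 - <<'E'
from rig import r
from h import *
c=r.capture("wrist");cv2.imwrite("pics/w1.png",c["color"][:,:,::-1]);np.savez("w1.npz",**{k:c[k] for k in("color","depth","mtx","cam_to_world")})
s=r.sense();print(s["position"],s["joint_pos"].round(2),c["mtx"].round(0).tolist(),c["cam_to_world"].round(3).tolist())
H=hsv(c);P=pts(c);red=((H[...,0]<5)|(H[...,0]>174))&(H[...,1]>200)&(H[...,2]>120)
for ce,a,m in blobs(red,60): print(ce.round(1),a,ray(c,*ce,.08).round(4),np.median(P[m],0).round(4))
E
```

```text
time: 1.5
position: [0.5722, 0.2306, 0.2475]
tcp_rot: [-0.001, 0.123, 0.992, -0.0]
ft_force: [-0.8, 0.5, -0.3]
opening: 0.998
grasp_force: 0.0
[0.57139684 0.23195781 0.24769653] [-0.69  0.25  0.32  1.55 -0.08  1.35  0.96] [[319.0, 0.0, 257.0], [0.0, 319.0, 194.0], [0.0, 0.0, 1.0]] [[0.244, 0.934, 0.26, 0.507], [0.97, -0.235, -0.066, 0.247], [-0.001, 0.269, -0.963, 0.372], [0.0, 0.0, 0.0, 1.0]]
[366.5 133.1] 422 [0.555  0.3369 0.08  ] [0.5559 0.3384 0.0751]
[259.6 195.8] 385 [0.5885 0.2292 0.08  ] [0.5888 0.2292 0.0791]
[283.  286.3] 341 [0.6888 0.2292 0.08  ] [0.6919 0.2289 0.0751]
```

View pics/w1.png

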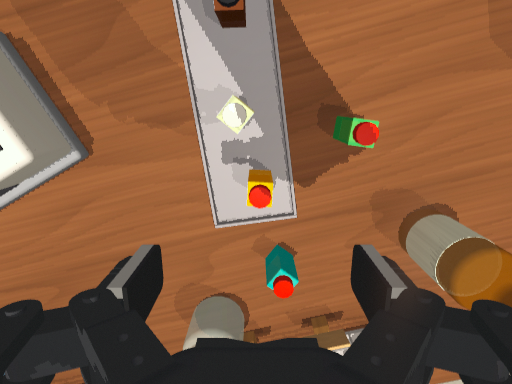

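The picture shows the amber cell at (260,196). The green one is at (366,133), the turquoise one at (283,286), the pale one at (235,113), and the oil bottle is at the right. Next I'll read the cell's yaw and find its clear sides.

```bash
python3 - <<'E'
from h import *
c=np.load("w1.npz");c={k:c[k] for k in c}
a=c["color"][160:220,230:290,::-1]; b=c["color"][90:150,205:265,::-1]
z=np.load("c0.npz");s=z["scolor"][215:257,297:339,::-1]
f=lambda i:cv2.resize(i,(395,395),interpolation=cv2.INTER_CUBIC)
cv2.imwrite("pics/w1c.png",np.hstack([f(a),f(s)]))
H=hsv(c);P=pts(c)
m=(H[...,0]>8)&(H[...,0]<32)&(H[...,1]>150)&(H[...,2]>90)&(np.hypot(P[...,0]-.589,P[...,1]-.229)<.03)
t=m&(abs(P[...,2]-.068)<.006)
for n,k in(("all",m),("top",t)):
    q=P[k];print(n,k.sum(),q[:,2].min(),q[:,2].max())
# include cap+top in plan view
k=(np.hypot(P[...,0]-.589,P[...,1]-.229)<.03)&(P[...,2]>.06)
print(cv2.minAreaRect((P[k][:,:2]*1000).astype(np.float32)))
E
```

```text
all 489 0.003559227491233108 0.08042228448571337
top 220 0.06207829714582874 0.07331502711456639
((581.8424682617188, 229.7538299560547), (33.65655517578125, 42.65461730957031), 73.08358001708984)
```

View pics/w1c.png

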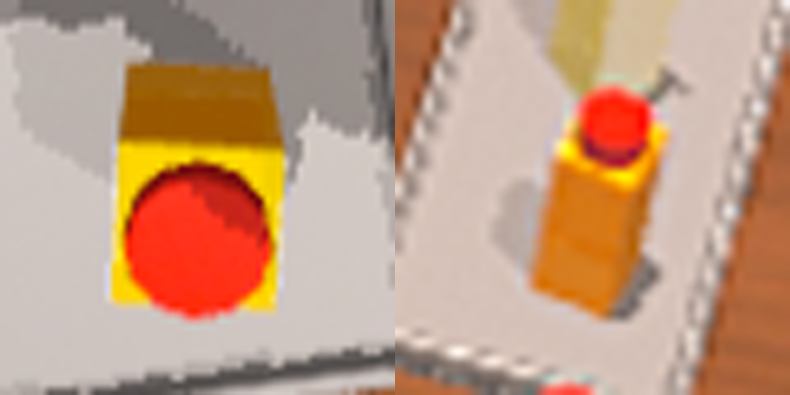

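Both the −x-facing side (left crop) and the +x-facing side (right crop) show a two-tone split at about 27 of 64 mm. So the panes face ±x and the frosted sides face ±y, which suits the present jaw line with a turn of about 2.6°. I'll go lower and check.

```bash
python3 -m jog '[0.085,-0.018,0.0015,0.045,0,0,0.045, 0.085,-0.018,0.0015,0.085,0,0,0.045, 0.085,-0.018,0.0015,0.085,0,0,0.045]'
python3 - <<'E'
from rig import r
from h import *
c=r.capture("wrist")
s=r.sense();M=rot(s).as_matrix();print(s["position"],M.round(3).tolist())
H=hsv(c);P=pts(c);red=((H[...,0]<5)|(H[...,0]>174))&(H[...,1]>200)&(H[...,2]>120)
for ce,a,m in blobs(red,60): print(ce.round(1),a,ray(c,*ce,.08).round(4),np.median(P[m],0).round(4))
# top-face edges: yellow bright
y=(H[...,0]>18)&(H[...,0]<35)&(H[...,1]>180)&(H[...,2]>180)
o=P[...,2]
b=max(blobs(y|red),key=lambda t:t[1]*(np.hypot(*(P[t[2]].mean(0)[:2]-[.589,.229]))<.03))
m=b[2]&y
v,u=np.nonzero(m);Q=np.array([ray(c,i,j,.068)[:2] for i,j in zip(u,v)])*1000
rc=cv2.minAreaRect(Q.astype(np.float32));print("top face",rc)
print(cv2.boxPoints(rc).round(1).tolist())
a=c["color"][:,:,::-1];cx,cy=map(int,b[0])
print(cx,cy)
cv2.imwrite("pics/w2.png",cv2.resize(a[max(0,cy-60):cy+60,cx-60:cx+60],(600,600),interpolation=cv2.INTER_CUBIC))
E
```

```text
time: 1.85
position: [0.585, 0.2287, 0.1572]
tcp_rot: [-0.005, 0.143, 0.99, -0.003]
ft_force: [-0.3, -0.2, -1.9]
opening: 0.993
grasp_force: 0.0
[0.58695219 0.22932516 0.16080686] [[-0.959, 0.283, -0.006], [0.283, 0.959, -0.002], [0.006, -0.004, -1.0]]
[403.8 119.5] 592 [0.5539 0.3317 0.08  ] [0.5545 0.3341 0.0749]
[260.  214.7] 790 [0.5884 0.2294 0.08  ] [0.5886 0.2294 0.0791]
[297.3 329.4] 396 [0.6821 0.2308 0.08  ] [0.6874 0.2304 0.0744]
top face ((589.4627685546875, 229.03302001953125), (24.217737197875977, 24.467138290405273), 73.6705322265625)
[[574.2999877929688, 220.89999389648438], [597.7999877929688, 214.0], [604.5999755859375, 237.1999969482422], [581.0999755859375, 244.10000610351562]]
259 211
```

View pics/w2.png

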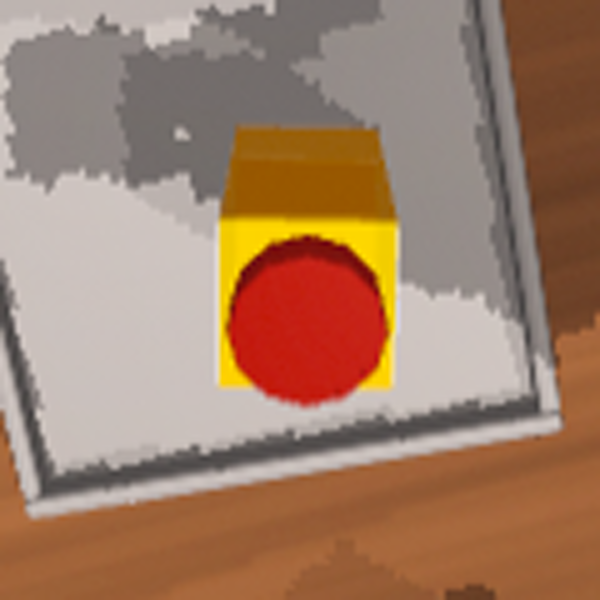

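The close view shows the amber cell upright at (308,310), with its top face square to the jaws. The pane and frosted split shows on the side facing away from the jaw line, so the jaws will close on frosted sides. Descending to grip.

```bash
python3 -m jog '[0.085,-0.001,0,0.04,0,0,0, 0.085,-0.001,0,0.08,0,0,0, 0.085,-0.001,0,0.1,0,0,0, 0.085,-0.001,0,0.107,0,0,0, 0.085,-0.001,0,0.107,0,0,0, 0.085,-0.001,0,0.107,0,0,0]' 30
```

```text
time: 2.5
position: [0.5926, 0.2291, 0.0591]
tcp_rot: [0.002, 0.144, 0.99, 0.001]
ft_force: [0.3, 0.3, 0.1]
opening: 0.991
grasp_force: 0.0
```

```bash
python3 -m jog '[0.085,0.004,0,0.004,0,0,0, 0.05,0.004,0,0.004,0,0,0, 0.03,0.004,0,0.004,0,0,0, 0.015,0.004,0,0.004,0,0,0, 0.015,0.004,0,0.004,0,0,0, 0.015,0.004,0,0.004,0,0,0, 0.015,0.004,0,0.004,0,0,0, 0.015,0.004,0,0.004,0,0,0]' 30
```

```text
time: 3.3
position: [0.5875, 0.229, 0.0526]
tcp_rot: [0.0, 0.144, 0.99, 0.0]
ft_force: [-0.4, -1.2, 1.7]
opening: 0.285
grasp_force: 33.4
```

```bash
python3 -m jog '[0.015,0,0,-0.03,0,0,0, 0.015,0,0,-0.08,0,0,0, 0.015,0,0,-0.13,0,0,0, 0.015,0,0,-0.14,0,0,0, 0.015,0,0,-0.14,0,0,0]'
python3 - <<'E'
from h import *
from rig import r
s=r.sense();print(s["position"],s["opening"],s["joint_pos"].round(2))
z=np.load("c0.npz")
C={}
for n in "ts":
    c={k:z[n+k] for k in("color","depth","mtx","cam_to_world")};C[n]=c
    P=pts(c);a=np.deg2rad(15.1);X=np.array([np.cos(a),np.sin(a)]);Y=np.array([-X[1],X[0]])
    o=np.array([.483,-.129]);q=(P[...,:2]-o);mx=q@X;my=q@Y;h=P[...,2]
    bay=(abs(mx)<.03)&(abs(my)<.075)
    for y0 in np.arange(-.08,.08,.004):
        k=bay&(abs(my-y0)<.002)
        if k.sum(): print(n,round(y0,3),k.sum(),np.percentile(h[k],[50,90]).round(3), ((h[k]>.052)&(h[k]<.068)).mean().round(2))
    k=bay&(abs(h-.06)<.005);print(n,k.sum(),cv2.minAreaRect((np.c_[mx[k],my[k]]*1000).astype(np.float32)))
E
```

```text
time: 3.8
position: [0.5886, 0.2295, 0.1948]
tcp_rot: [0.002, 0.144, 0.99, 0.001]
ft_force: [-0.2, -0.1, -1.2]
opening: 0.287
grasp_force: 33.0
[0.58855476 0.22946272 0.19475025] 0.28692269287530897 [-0.68  0.31  0.33  1.59 -0.11  1.25  0.95]
t -0.076 8 [0.054 0.091] 0.0
t -0.072 33 [0.033 0.082] 0.03
t -0.068 24 [0.03  0.034] 0.0
t -0.064 24 [0.03  0.035] 0.0
t -0.06 21 [0.03  0.034] 0.0
t -0.056 21 [0.03  0.032] 0.0
t -0.052 22 [0.03  0.033] 0.0
t -0.048 23 [0.03  0.033] 0.0
t -0.044 23 [0.03  0.033] 0.0
t -0.04 21 [0.03  0.035] 0.0
t -0.036 25 [0.029 0.032] 0.0
t -0.032 18 [0.029 0.032] 0.0
t -0.028 24 [0.029 0.033] 0.0
t -0.024 21 [0.03  0.033] 0.0
t -0.02 23 [0.029 0.033] 0.0
t -0.016 23 [0.03  0.032] 0.0
t -0.012 20 [0.031 0.033] 0.0
t -0.008 11 [0.03  0.033] 0.0
t -0.004 14 [0.06  0.062] 0.86
t 0.0 28 [0.057 0.062] 0.79
t 0.004 28 [0.049 0.059] 0.43
t 0.008 22 [0.037 0.06 ] 0.32
t 0.012 19 [0.038 0.061] 0.37
t 0.016 23 [0.037 0.06 ] 0.3
t 0.02 24 [0.042 0.062] 0.38
t 0.024 24 [0.037 0.061] 0.25
t 0.028 18 [0.038 0.06 ] 0.39
t 0.032 19 [0.058 0.061] 0.84
t 0.036 22 [0.059 0.062
[... 963 characters left out ...]
062] 0.74
s 0.0 19 [0.048 0.06 ] 0.42
s 0.004 31 [0.042 0.062] 0.26
s 0.008 29 [0.052 0.063] 0.48
s 0.012 19 [0.047 0.062] 0.32
s 0.016 29 [0.043 0.059] 0.28
s 0.02 27 [0.053 0.063] 0.59
s 0.024 20 [0.047 0.062] 0.4
s 0.028 24 [0.053 0.062] 0.54
s 0.032 35 [0.06  0.064] 0.8
s 0.036 14 [0.033 0.036] 0.0
s 0.04 29 [0.033 0.037] 0.0
s 0.044 15 [0.033 0.035] 0.0
s 0.048 16 [0.033 0.036] 0.0
s 0.052 25 [0.031 0.034] 0.0
s 0.056 18 [0.032 0.034] 0.0
s 0.06 15 [0.032 0.034] 0.0
s 0.064 23 [0.032 0.035] 0.0
s 0.068 19 [0.032 0.036] 0.0
s 0.072 20 [0.033 0.088] 0.0
s 0.076 7 [0.03  0.033] 0.0
s 123 ((-0.9193954467773438, 12.118430137634277), (42.718318939208984, 57.56951141357422), 89.90318298339844)
```

```bash
python3 -m jog '[0.015,0.005,-0.04,0,0,0,0.14, 0.015,0.01,-0.08,0,0,0,0.28, 0.015,0.015,-0.12,0,0,0,0.42, 0.015,0.02,-0.16,0,0,0,0.56, 0.015,0.025,-0.2,0,0,0,0.7, 0.015,0.03,-0.24,0,0,0,0.84, 0.015,0.034,-0.28,0,0,0,0.98, 0.015,0.0364,-0.3168,0,0,0,1.02]'
python3 -m jog '[0.015,0,0,0,0,0,0, 0.015,0,0,0,0,0,0]'
python3 - <<'E'
from rig import r
from h import *
c=r.capture("wrist");np.savez("w3.npz",**{k:c[k] for k in("color","depth","mtx","cam_to_world")})
cv2.imwrite("pics/w3.png",c["color"][:,:,::-1])
s=r.sense();print(s["position"],rot(s).as_matrix().round(3).tolist(),s["joint_pos"].round(2),c["cam_to_world"].round(3).tolist())
E
```

```text
time: 4.6
position: [0.4593, -0.0655, 0.1898]
tcp_rot: [-0.002, 0.611, 0.792, -0.001]
ft_force: [1.0, -1.2, -0.7]
opening: 0.288
grasp_force: 33.0
time: 4.8
position: [0.4605, -0.0644, 0.1905]
tcp_rot: [-0.001, 0.61, 0.793, -0.001]
ft_force: [0.2, 0.2, -1.3]
opening: 0.29
grasp_force: 33.0
[ 0.46104844 -0.06342942  0.19079419] [[-0.259, 0.966, -0.002], [0.966, 0.259, 0.0], [0.001, -0.002, -1.0]] [-0.52 -0.06  0.59  1.98  0.04  1.21  0.31] [[0.967, 0.248, 0.067, 0.444], [0.257, -0.931, -0.26, 0.001], [-0.002, 0.269, -0.963, 0.315], [0.0, 0.0, 0.0, 1.0]]
```

View pics/w3.png

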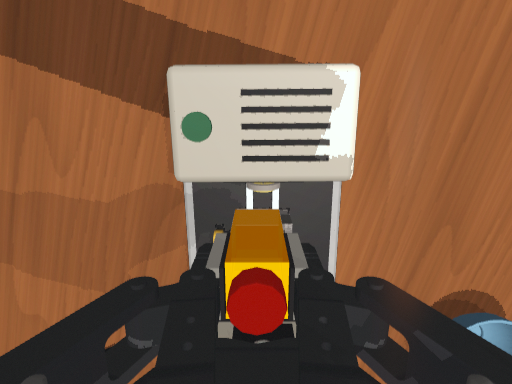

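The picture shows the lamp tower (green dot, grille) at the top and the held cell at (257,270), which hides the holder. I'll shift 105 mm along −y of the meter so the camera looks straight down on the holder.

```bash
python3 -m jog '[0.015,-0.05,0,0,0,0,0, 0.015,-0.1,0,0,0,0,0, 0.015,-0.105,0,0,0,0,0, 0.015,-0.105,0,0,0,0,0, 0.015,-0.105,0,0,0,0,0]'
python3 - <<'E'
from rig import r
from h import *
c=r.capture("wrist");np.savez("w4.npz",**{k:c[k] for k in("color","depth","mtx","cam_to_world")})
cv2.imwrite("pics/w4.png",c["color"][:,:,::-1])
s=r.sense();print(s["position"],rot(s).as_matrix().round(4).tolist())
P=pts(c)
h=P[...,2];B=(abs(P[...,0]-.48)<.2)&(abs(P[...,1]+.11)<.1)
for n,z0,t in(("tower",.095,.004),("rim",.06,.004),):
    for ce,a,m in blobs(B&(abs(h-z0)<t),150):
        rc=cv2.minAreaRect((P[m][:,:2]*1000).astype(np.float32));print(n,ce.round(),a,rc,np.median(h[m]))
E
```

```text
time: 5.35
position: [0.489, -0.1633, 0.1913]
tcp_rot: [-0.001, 0.608, 0.794, -0.0]
ft_force: [-0.3, 0.5, -0.9]
opening: 0.288
grasp_force: 32.9
[ 0.48904225 -0.1631111   0.19153204] [[-0.2614, 0.9652, -0.0015], [0.9652, 0.2614, 0.001], [0.0013, -0.0012, -1.0]]
tower [261.  11.] 4683 ((460.6825256347656, -42.875892639160156), (127.4514389038086, 13.644449234008789), 14.931037902832031) 0.09375127793888732
tower [334. 269.] 325 ((562.9609375, -199.57969665527344), (13.581802368164062, 24.225473403930664), 57.89567947387695) 0.09354713989691807
rim [261. 127.] 1962 ((480.06622314453125, -113.77565002441406), (50.00285339355469, 43.57735824584961), 15.105902671813965) 0.05903373647015511
```

View pics/w4.png

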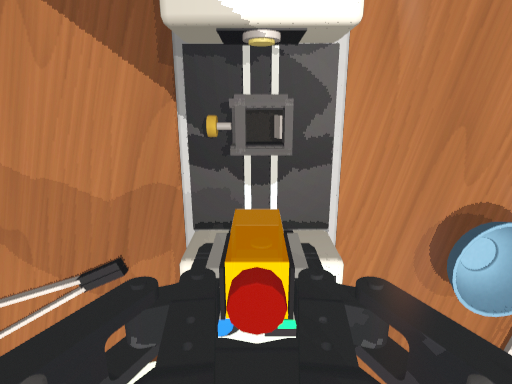

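The picture shows the holder rim square at (261,125), with its clamp knob at (212,126) and the leaf spring at the +x side (278,127). The held cell is at (257,260). The rim rectangle measures 50 x 43.6 mm, as it should. Next I'll measure the cell against the rim in this same view.

```bash
python3 - <<'E'
from rig import r
from h import *
c=np.load("w4.npz");c={k:c[k] for k in c};s=r.sense();M=rot(s).as_matrix();p=s["position"]
H=hsv(c);P=pts(c)
red=((H[...,0]<5)|(H[...,0]>174))&(H[...,1]>200)&(H[...,2]>80)
ce,a,m=max(blobs(red),key=lambda t:t[1]);cap=ray(c,*ce,p[2]+.0274);print("cap",ce,a,cap,np.median(P[m],0))
q=P[m];q=q[q[:,2]>np.median(q[:,2])-.003];(cx,cy),rad=cv2.minEnclosingCircle((q[:,:2]*1000).astype(np.float32));print("circ",cx,cy,rad)
y=(H[...,0]>18)&(H[...,0]<35)&(H[...,1]>180)&(H[...,2]>150)
top=y&(abs(P[...,2]-(p[2]+.0154))<.004)&(np.hypot(*(P[...,:2]-cap[:2]).transpose(2,0,1))<.025)
rc=cv2.minAreaRect((P[top][:,:2]*1000).astype(np.float32));print("top",top.sum(),rc)
h=np.array([.4801,-.1138,.06])
for n,k in(("cap",cap),("circ",np.array([cx/1e3,cy/1e3,0]))): print(n,"rel tcp in tool",(M.T@(k-p)).round(4),"move tool",(M.T@(h-k))[:2].round(4))
# faces of the cell: window border check - amber edges
E
```

```text
cap [256.41176471 300.92591415] 3145 [ 0.48954746 -0.16147553  0.21893204] [ 0.48987454 -0.16231879  0.2176754 ]
circ 482.29522705078125 -136.86276245117188 40.01897048950195
top 1149 ((490.55322265625, -165.0562286376953), (24.755163192749023, 26.011363983154297), 14.271759986877441)
cap rel tcp in tool [ 0.0015  0.0009 -0.0274] move tool [0.0483 0.0035]
circ rel tcp in tool [0.0268 0.0006 0.1916] move tool [0.0229 0.0038]
```

```bash
python3 -m jog '[0.015,0.045,0.0043,0,0,0,0, 0.015,0.05,0.0043,0.02,0,0,0, 0.015,0.05,0.0043,0.05,0,0,0, 0.015,0.05,0.0043,0.066,0,0,0, 0.015,0.05,0.0043,0.066,0,0,0, 0.015,0.05,0.0043,0.066,0,0,0, 0.015,0.05,0.0043,0.066,0,0,0]'
cat > st.py <<'E'
from rig import r
from h import *
s=r.sense();M=rot(s).as_matrix();T=np.array([.4764,-.1138+.0000])
h=np.array([.4801,-.1138]);t=h+0
d=M.T@np.array([*(s["position"][:2]-h),0])
print("t",s["time"],"z",s["position"][2].round(4),"tcp-rim tool xy mm",(d[:2]*1e3).round(2),"F tool",(M.T@s["ft_force"]).round(2),"Mz",(M.T@s["torque"]).round(3),"yaw",np.degrees(np.arctan2(M[1,1],M[0,1])).round(2),"tilt",M[2,:2].round(4),s["opening"].round(3))
E
python3 st.py
```

```text
time: 6.1
position: [0.4812, -0.1157, 0.1275]
tcp_rot: [0.001, 0.609, 0.793, 0.001]
ft_force: [0.4, 0.3, -0.9]
opening: 0.288
grasp_force: 32.9Traceback (most recent call last):
  File "st.py", line 6, in <module>
    print("t",s["time"],"z",s["position"][2].round(4),"tcp-rim tool xy mm",(d[:2]*1e3).round(2),"F tool",(M.T@s["ft_force"]).round(2),"Mz",(M.T@s["torque"]).round(3),"yaw",np.degrees(np.arctan2(M[1,1],M[0,1])).round(2),"tilt",M[2,:2].round(4),s["opening"].round(3))
                                                                                                                                                                                                                                                   ^^^^^^^^^^^^^^^^^^
AttributeError: 'float' object has no attribute 'round'
```

```bash
sed -i 's/,s\["opening"\].round(3))/)/' st.py
python3 -m jog '[0.015,0.002,0,0.006,0,0,0, 0.015,0.002,0,0.012,0,0,0, 0.015,0.002,0,0.012,0,0,0, 0.015,0.002,0,0.012,0,0,0]'; python3 st.py
```

```text
time: 6.5
position: [0.4795, -0.1144, 0.1141]
tcp_rot: [-0.0, 0.609, 0.793, -0.0]
ft_force: [-0.3, -0.2, -1.4]
opening: 0.287
grasp_force: 32.9
t 6.5 z 0.1141 tcp-rim tool xy mm [-0.39 -0.68] F tool [-0.07 -0.35  1.43] Mz [-0.042 -0.022  0.062] yaw 14.95 tilt [ 0.0001 -0.0004]
```

```bash
python3 -m jog '[0.015,0.0005,0.0008,0.002,0,0,0, 0.015,0.0005,0.0008,0.004,0,0,0, 0.015,0.0005,0.0008,0.006,0,0,0, 0.015,0.0005,0.0008,0.006,0,0,0]'; python3 st.py; python3 -m jog '[0.015,0,0,0.002,0,0,0, 0.015,0,0,0.003,0,0,0, 0.015,0,0,0.003,0,0,0]'; python3 st.py
```

```text
time: 6.9
position: [0.4801, -0.1136, 0.108]
tcp_rot: [-0.0, 0.609, 0.793, -0.0]
ft_force: [0.0, 0.5, -1.9]
opening: 0.286
grasp_force: 32.9
t 6.9 z 0.108 tcp-rim tool xy mm [0.18 0.07] F tool [0.53 0.16 1.9 ] Mz [-0.007  0.02   0.021] yaw 14.95 tilt [ 0.0002 -0.0005]
time: 7.2
position: [0.4807, -0.1137, 0.1063]
tcp_rot: [-0.0, 0.609, 0.793, 0.0]
ft_force: [-2.9, 0.4, 6.8]
opening: 0.292
grasp_force: 34.1
t 7.2 z 0.1063 tcp-rim tool xy mm [-0.02  0.59] F tool [ 1.1  -2.68 -6.84] Mz [0.616 0.274 0.022] yaw 14.95 tilt [0.0005 0.0004]
```

```bash
python3 -m jog '[0.015,0,0,0.001,0,0,0, 0.015,0,0,0.0015,0,0,0, 0.015,0,0,0.0015,0,0,0]'; python3 st.py
```

```text
time: 7.5
position: [0.4808, -0.1137, 0.1061]
tcp_rot: [-0.0, 0.609, 0.793, 0.001]
ft_force: [-6.9, 2.3, 17.5]
opening: 0.288
grasp_force: 35.6
t 7.5 z 0.1061 tcp-rim tool xy mm [-0.06  0.73] F tool [  4.05  -6.04 -17.54] Mz [1.484 0.538 0.077] yaw 14.94 tilt [0.0012 0.0006]
```

```bash
python3 -m jog '[0.015,0,0,-0.0035,0,0,0, 0.015,0,0,-0.0035,0,0,0, 0.015,0,0,-0.0035,0,0,0]'; python3 st.py; python3 -m jog '[0.015,0.0005,0,0,0,0,0, 0.015,0.001,0,0,0,0,0, 0.015,0.001,0,0,0,0,0]'; python3 st.py;  python3 -m jog '[0.015,0.0005,0,0,0,0,0, 0.015,0.001,0,0,0,0,0, 0.015,0.001,0,0,0,0,0]'; python3 st.py
```

```text
time: 7.8
position: [0.4803, -0.1135, 0.1071]
tcp_rot: [-0.0, 0.609, 0.793, 0.0]
ft_force: [0.9, -0.1, -1.3]
opening: 0.29
grasp_force: 32.9
t 7.8 z 0.1071 tcp-rim tool xy mm [0.23 0.25] F tool [-0.29  0.87  1.28] Mz [-0.012 -0.014  0.026] yaw 14.96 tilt [ 0.0001 -0.    ]
time: 8.1
position: [0.4799, -0.1125, 0.107]
tcp_rot: [-0.0, 0.609, 0.793, -0.0]
ft_force: [0.2, -0.6, -0.7]
opening: 0.283
grasp_force: 32.9
t 8.1 z 0.107 tcp-rim tool xy mm [1.32 0.15] F tool [-0.62  0.    0.74] Mz [ 0.035 -0.01   0.016] yaw 14.96 tilt [ 0.0002 -0.0004]
time: 8.4
position: [0.4798, -0.1115, 0.1073]
tcp_rot: [-0.0, 0.609, 0.793, 0.0]
ft_force: [0.1, -0.4, -1.2]
opening: 0.286
grasp_force: 32.9
t 8.4 z 0.1073 tcp-rim tool xy mm [2.24 0.33] F tool [-0.36 -0.03  1.21] Mz [-0.006  0.02  -0.006] yaw 14.96 tilt [0.0001 0.    ]
```

```bash
python3 -m jog '[0.015,0,0,0.001,0,0,0, 0.015,0,0,0.002,0,0,0, 0.015,0,0,0.002,0,0,0]'; python3 st.py;
```

```text
time: 8.7
position: [0.4797, -0.1117, 0.1051]
tcp_rot: [-0.0, 0.609, 0.793, -0.0]
ft_force: [-0.2, 0.5, -1.0]
opening: 0.289
grasp_force: 32.9
t 8.7 z 0.1051 tcp-rim tool xy mm [2.16 0.15] F tool [ 0.57 -0.05  1.03] Mz [ 0.045 -0.006  0.04 ] yaw 14.95 tilt [ 0.0001 -0.0003]
```

Moving 2 mm toward +y lets the cell go deeper freely (0.1051, no force). Feel the side walls and carry on down.

```bash
python3 -m jog '[0.015,0,0,0.001,0,0,0, 0.015,0,0,0.002,0,0,0, 0.015,0,0,0.002,0,0,0]'; python3 st.py; python3 -m jog '[0.015,0,0,0.001,0,0,0, 0.015,0,0,0.002,0,0,0, 0.015,0,0,0.002,0,0,0]'; python3 st.py
```

```text
time: 9.0
position: [0.4796, -0.1117, 0.1031]
tcp_rot: [-0.0, 0.609, 0.793, -0.0]
ft_force: [-1.0, 0.0, -1.2]
opening: 0.288
grasp_force: 33.0
t 9.0 z 0.1031 tcp-rim tool xy mm [2.14 0.05] F tool [ 0.3  -0.96  1.23] Mz [ 0.2   -0.017  0.007] yaw 14.95 tilt [ 0.0001 -0.0005]
time: 9.3
position: [0.4794, -0.1118, 0.1011]
tcp_rot: [-0.0, 0.609, 0.793, -0.0]
ft_force: [-2.1, -1.1, -0.2]
opening: 0.288
grasp_force: 33.1
t 9.3 z 0.1011 tcp-rim tool xy mm [ 2.15 -0.2 ] F tool [-0.49 -2.28  0.23] Mz [0.573 0.067 0.021] yaw 14.95 tilt [ 0.0003 -0.001 ]
```

```bash
python3 -m jog '[0.015,0,0,0.001,0,0,0, 0.015,0,0,0.002,0,0,0, 0.015,0,0,0.003,0,0,0, 0.015,0,0,0.003,0,0,0]'; python3 st.py; python3 -m jog '[0.015,0,0,0.001,0,0,0, 0.015,0,0,0.002,0,0,0, 0.015,0,0,0.003,0,0,0, 0.015,0,0,0.003,0,0,0]'; python3 st.py
```

```text
time: 9.7
position: [0.4795, -0.1117, 0.0981]
tcp_rot: [-0.0, 0.609, 0.793, -0.0]
ft_force: [-2.3, -0.4, 0.5]
opening: 0.291
grasp_force: 33.2
t 9.7 z 0.0981 tcp-rim tool xy mm [ 2.13 -0.01] F tool [ 0.25 -2.3  -0.52] Mz [ 0.732  0.034 -0.004] yaw 14.95 tilt [ 0.0001 -0.0006]
time: 10.1
position: [0.4796, -0.1117, 0.0951]
tcp_rot: [-0.0, 0.609, 0.793, -0.0]
ft_force: [-3.7, -1.4, 0.2]
opening: 0.286
grasp_force: 33.3
t 10.1 z 0.0951 tcp-rim tool xy mm [2.15 0.06] F tool [-0.36 -3.94 -0.21] Mz [ 0.835  0.013 -0.019] yaw 14.95 tilt [ 0.0001 -0.0005]
```

```bash
python3 -m jog '[0.015,0,0,0.001,0,0,0, 0.015,0,0,0.002,0,0,0, 0.015,0,0,0.003,0,0,0, 0.015,0,0,0.004,0,0,0, 0.015,0,0,0.005,0,0,0, 0.015,0,0,0.006,0,0,0, 0.015,0,0,0.006,0,0,0]'; python3 st.py; python3 -m jog '[0.015,0,0,0.001,0,0,0, 0.015,0,0,0.002,0,0,0, 0.015,0,0,0.003,0,0,0, 0.015,0,0,0.003,0,0,0]'; python3 st.py
```

```text
time: 10.8
position: [0.4796, -0.1117, 0.0891]
tcp_rot: [-0.0, 0.609, 0.793, -0.0]
ft_force: [-3.5, -0.8, -0.5]
opening: 0.286
grasp_force: 33.1
t 10.8 z 0.0891 tcp-rim tool xy mm [2.18 0.11] F tool [ 0.12 -3.54  0.45] Mz [ 0.929 -0.026 -0.049] yaw 14.96 tilt [ 0.     -0.0005]
time: 11.2
position: [0.4797, -0.1117, 0.0861]
tcp_rot: [-0.0, 0.609, 0.793, -0.0]
ft_force: [-4.3, -0.9, 0.6]
opening: 0.287
grasp_force: 33.1
t 11.2 z 0.0861 tcp-rim tool xy mm [2.16 0.17] F tool [ 0.23 -4.35 -0.61] Mz [0.893 0.031 0.042] yaw 14.95 tilt [ 0.     -0.0002]
```

```bash
for i in 1 2; do python3 -m jog '[0.015,0,0,0.0007,0,0,0, 0.015,0,0,0.0015,0,0,0, 0.015,0,0,0.0015,0,0,0]' >/dev/null; python3 st.py; done
```

```text
t 11.5 z 0.0847 tcp-rim tool xy mm [2.17 0.26] F tool [-0.15 -3.76 -0.28] Mz [ 0.851 -0.011 -0.074] yaw 14.96 tilt [ 0.     -0.0001]
t 11.8 z 0.0836 tcp-rim tool xy mm [2.14 0.36] F tool [ 1.02 -4.8  -4.17] Mz [ 1.261  0.19  -0.01 ] yaw 14.95 tilt [0.0003 0.0001]
```

```bash
python3 -m jog '[0.015,0,0,0.0007,0,0,0, 0.015,0,0,0.0012,0,0,0, 0.015,0,0,0.0012,0,0,0]' >/dev/null; python3 st.py; python3 -m jog '[0.03,0,0,-0.001,0,0,0, 0.05,0,0,-0.001,0,0,0, 0.06,0,0,-0.001,0,0,0, 0.06,0,0,-0.001,0,0,0, 0.06,0,0,-0.001,0,0,0]'; python3 st.py
```

```text
t 12.1 z 0.0828 tcp-rim tool xy mm [2.13 0.39] F tool [ 1.13 -6.2  -8.48] Mz [ 1.61   0.277 -0.003] yaw 14.96 tilt [0.0006 0.    ]
time: 12.6
position: [0.4802, -0.1115, 0.0831]
tcp_rot: [0.0, 0.609, 0.793, 0.0]
ft_force: [0.1, 0.4, -0.0]
opening: 0.703
grasp_force: 0.0
t 12.6 z 0.0831 tcp-rim tool xy mm [2.18 0.64] F tool [0.39 0.17 0.03] Mz [-0.035 -0.011  0.001] yaw 14.97 tilt [-0.0001  0.0007]
```

```bash
python3 -m jog '[0.06,0,0,-0.03,0,0,0, 0.06,0,0,-0.08,0,0,0, 0.03,-0.02,-0.005,-0.1,0,0,0, 0,-0.05,-0.012,-0.1,0,0,0, 0,-0.07,-0.017,-0.1,0,0,0, 0,-0.07,-0.017,-0.1,0,0,0, 0,-0.07,-0.017,-0.1,0,0,0]'
python3 - <<'E'
from rig import r
from h import *
c=r.capture("wrist");t=r.capture("top")
cv2.imwrite("pics/w5.png",c["color"][:,:,::-1])
s=r.sense();p=s["position"];M=rot(s).as_matrix();print(p)
H=hsv(c);P=pts(c)
red=((H[...,0]<5)|(H[...,0]>174))&(H[...,1]>200)&(H[...,2]>80)
for ce,a,m in blobs(red,60):
  print("red",ce.round(),a,np.median(P[m],0).round(4),np.percentile(P[m][:,2],[50,95]).round(4))
for n,k in(("w",c),("t",t)):
  H=hsv(k);P=pts(k);bl=(H[...,0]>100)&(H[...,0]<130)&(H[...,1]>150)&(H[...,2]>60)
  for ce,a,m in blobs(bl,25):
    q=np.median(P[m],0);print(n,"blue",ce.round(),a,q.round(4),ray(k,*ce,q[2]).round(4),"tool",(M.T@(q-p)).round(4))
k=c;H=hsv(k);P=pts(k);y=(H[...,0]>15)&(H[...,0]<35)&(H[...,1]>180)&(H[...,2]>150)&(P[...,2]>.09)&(P[...,2]<.11)
print(y.sum(),np.median(P[y],0).round(4),cv2.minAreaRect((P[y][:,:2]*1000).astype(np.float32)))
E
```

```text
time: 13.3
position: [0.4814, -0.1836, 0.1829]
tcp_rot: [-0.0, 0.609, 0.793, 0.0]
ft_force: [0.3, 0.7, -0.6]
opening: 0.001
grasp_force: 0.0
[ 0.48158906 -0.18239117  0.18278179]
red [282. 104.] 984 [ 0.4799 -0.1139  0.1112] [0.1112 0.1123]
t blue [ 26. 322.] 70 [0.1404 0.6167 0.1687] [0.1406 0.6169 0.1687] tool [ 0.8602 -0.1221  0.0148]
978 [ 0.4887 -0.1247  0.0984] ((507.89111328125, -165.08023071289062), (32.672935485839844, 145.24993896484375), 30.260101318359375)
```

View pics/w5.png

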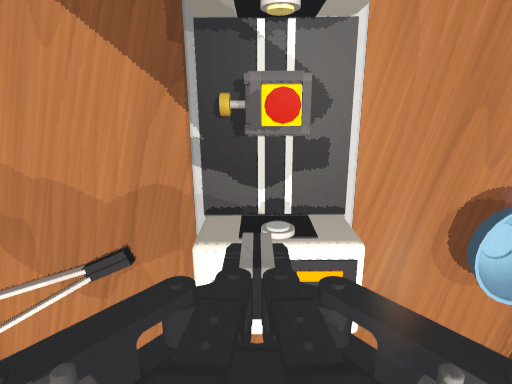

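The picture shows the red cap centred in the holder at (282,104), square to it, with the cap top at 0.111 m against 0.112 expected. The cell is seated and free. The key is hidden under the gripper, so I'll use the earlier fix of about (0.486,−0.256).

```bash
python3 -m jog '[0,-0.04,-0.01,0,0,0,0, 0,-0.0717,-0.0147,0.01,0,0,0, 0,-0.0717,-0.0147,0.03,0,0,0, 0,-0.0717,-0.0147,0.038,0,0,0, 0,-0.0717,-0.0147,0.038,0,0,0, 0,-0.0717,-0.0147,0.038,0,0,0]'; python3 st.py; python3 -m jog '[0,0,0,0.004,0,0,0, 0,0,0,0.008,0,0,0, 0,0,0,0.012,0,0,0, 0,0,0,0.012,0,0,0]'; python3 st.py
```

```text
time: 14.0
position: [0.4864, -0.2554, 0.1453]
tcp_rot: [-0.0, 0.608, 0.794, 0.0]
ft_force: [0.2, -0.1, 0.4]
opening: 0.001
grasp_force: 0.0
t 14.0 z 0.1453 tcp-rim tool xy mm [-138.31  -30.79] F tool [-0.17  0.2  -0.36] Mz [ 0.028  0.017 -0.028] yaw 15.09 tilt [0.0006 0.0004]
time: 14.4
position: [0.486, -0.2564, 0.133]
tcp_rot: [0.0, 0.609, 0.793, 0.0]
ft_force: [-0.1, 0.4, 2.0]
opening: -0.001
grasp_force: 1.0
t 14.4 z 0.133 tcp-rim tool xy mm [-139.25  -31.09] F tool [ 0.39 -0.05 -1.99] Mz [-0.064  0.156 -0.035] yaw 14.97 tilt [0.0003 0.0005]
```

Touched the key at 0.133–0.134. Press.

```bash
python3 -m jog '[0,0,0,0.002,0,0,0, 0,0,0,0.004,0,0,0, 0,0,0,0.006,0,0,0, 0,0,0,0.007,0,0,0, 0,0,0,0.007,0,0,0]'; python3 st.py
```

```text
time: 14.9
position: [0.4862, -0.2565, 0.1279]
tcp_rot: [-0.0, 0.609, 0.793, 0.001]
ft_force: [-3.9, 3.4, 15.4]
opening: -0.002
grasp_force: 7.9
t 14.9 z 0.1279 tcp-rim tool xy mm [-139.47  -30.97] F tool [  4.32  -2.91 -15.39] Mz [ 0.672  1.13  -0.   ] yaw 14.96 tilt [0.0014 0.0012]
```

```bash
python3 -m jog '[0,0,0,0,0,0,0, 0,0,0,0,0,0,0, 0,0,0,-0.02,0,0,0, 0,0,0,-0.06,0,0,0, 0,-0.03,0,-0.1,0,0,0, 0,-0.08,0,-0.1,0,0,0, 0,-0.08,0,-0.1,0,0,0, 0,-0.08,0,-0.1,0,0,0]'
python3 - <<'E'
from rig import r
from h import *
c=r.capture("wrist");s=r.sense();print(s["position"],s["ft_force"].round(2))
for n in("wrist","scene"):
  c=r.capture(n);H=hsv(c);P=pts(c)
  red=((H[...,0]<5)|(H[...,0]>174))&(H[...,1]>200)&(H[...,2]>80);bl=(H[...,0]>100)&(H[...,0]<130)&(H[...,1]>150)&(H[...,2]>60)
  for l,k in(("red",red),("blue",bl)):
    for ce,a,m in blobs(k,25): print(n,l,ce.round(),a,np.median(P[m],0).round(4))
E
```

```text
time: 15.7
position: [0.5054, -0.3357, 0.225]
tcp_rot: [-0.001, 0.61, 0.792, -0.001]
ft_force: [-0.1, -0.1, 0.5]
opening: 0.0
grasp_force: 0.0
[ 0.50575606 -0.334186    0.22501282] [-0.    0.14 -0.66]
wrist blue [256.  83.] 927 [ 0.4854 -0.2549  0.1159]
scene red [208. 170.] 30 [ 0.4808 -0.1159  0.1133]
scene red [361. 227.] 39 [0.5597 0.3366 0.0752]
scene red [315. 260.] 47 [0.6979 0.2259 0.0764]
scene blue [466. 123.] 65 [0.1476 0.6148 0.1676]
scene blue [162. 163.] 32 [ 0.4874 -0.2554  0.1179]
```

```bash
python3 -c "
from rig import r
print(r.hand_in())"
```

```text
the job is handed in; nothing more can be done
None
```

I handed the job in with the amber standard home in the holder and let go, its clear faces along the light path, and the read key pressed to its stop and back up; hand-in returned no verdict. On the way in, the cell met the holder's entry at about 19 N (limit 30 N) before I moved it 2 mm along the rail and it went down freely.

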